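# Crosswise tightening of a grinding wheel's flange bolts

### The job

The grinding wheel on the stand is bolted up only loosely: take the larger T-handle socket wrench from its block and tighten the four square-head flange bolts crosswise (always going on to the bolt straight across, then to the other pair) in two passes. In the first pass turn each bolt clockwise about half of the way it still has to go (some 25 degrees); in the second, in the same cross order, turn each until it goes solid and then stop without forcing it. The heads do not stand just as measured, so feel the socket down over each head with a light push before you turn, touch the wheel and bolts with nothing but the wrench, leave the other things on the bench alone, and finally stand the wrench back upright, fully down in a hole of the block, and let go.

Things in the scene. Friction and masses are not known exactly. Their poses are not given: they have to be found in the camera images.
- wheel: grey grinding wheel, 230 mm across, 30 mm thick, flat on a fixed grey stand; on it an aluminium flange 156 mm across with a dark spindle nose in the middle (48 mm across, top 98 mm above the bench) and four square-head bolts at 52 mm radius. Origin: on the bench under its centre, z up; bolt a lies along +x, b along +y, c along -x, d along -y. Does not move. Not to be touched by fingers or arm
- wheel_face (a point): centre of the flange at the height of the washers' tops, 85 mm above the bench: here the seated socket's end comes to rest. The heads' tops are 99 mm above the bench. Washers 38 mm across. A bolt turns against a steady drag of about 0.1 N m and stays where it is left; once solid, the moment climbs by some 0.3 N m per further 0.06 rad of the hand: stop at 0.2 to 0.6, over 1.2 is forced
- bolt_a (a joint): turn of the square-head bolt on the wheel's +x (across from c, between d and b); rad, grows as it tightens (clockwise from above); 0 = solid, a hard stop. Starts at -0.85 to -0.78. Head 19 mm across flats, 14 mm tall, chamfered on top. Its corners point along the wheel's x and y turned counter-clockwise by minus the reading, but each head is off that by up to 0.65 rad, off centre up to 0.5 mm
- bolt_b (a joint): turn of the square-head bolt on the wheel's +y (across from d, between a and c); rad, grows as it tightens (clockwise from above); 0 = solid, a hard stop. Starts at -0.85 to -0.78. Head 19 mm across flats, 14 mm tall, chamfered on top. Its corners point along the wheel's x and y turned counter-clockwise by minus the reading, but each head is off that by up to 0.65 rad, off centre up to 0.5 mm
- bolt_c (a joint): turn of the square-head bolt on the wheel's -x (across from a, between b and d); rad, grows as it tightens (clockwise from above); 0 = solid, a hard stop. Starts at -0.85 to -0.78. Head 19 mm across flats, 14 mm tall, chamfered on top. Its corners point along the wheel's x and y turned counter-clockwise by minus the reading, but each head is off that by up to 0.65 rad, off centre up to 0.5 mm
- bolt_d (a joint): turn of the square-head bolt on the wheel's -y (across from b, between c and a); rad, grows as it tightens (clockwise from above); 0 = solid, a hard stop. Starts at -0.85 to -0.78. Head 19 mm across flats, 14 mm tall, chamfered on top. Its corners point along the wheel's x and y turned counter-clockwise by minus the reading, but each head is off that by up to 0.65 rad, off centre up to 0.5 mm
- wrench: the larger of two T-handle socket wrenches, 0.3 to 0.5 kg, standing socket down in the tool block. Origin: centre of the socket's open lower end; z up the shank, y along the T-bar. Steel socket 39 mm across, 45 mm long; total height 117 mm
- wrench_bar (a point): middle of the wrench's black T-bar, 100 mm above its origin. Bar 26 mm thick (wrench x; grip across this), 110 mm long (y), 34 mm high. Hold it here from above, firmly (50 N or more): under load it still twists and leans a few degrees in the fingers
- wrench_recess (a point): roof of the socket's square recess, 19 mm above the wrench's origin; recess 21.8 mm across flats, corners along the wrench's x and y, so 0.16 rad of play either way on a head. To seat it, push with 5 to 10 N and turn in steps of 0.25 to 0.35 rad till it drops over: its end is then 14 mm below the head's top; in between it is caught on the corners. Over 60 N before it is down is too much
- rack: fixed plywood tool block, 80 x 220 mm, 36 mm high; along its y (the long way), 50 mm either side of the middle, two round holes 45 mm wide, 26 mm deep (floor 10 mm above the bench). Origin: on the bench under its centre. A wrench stands in each hole, its T-bar within 15 deg of the block's length
- rack_hole0 (a point): centre of the mouth (36 mm above the bench) of the block's hole on its -y side; either wrench may stand in it
- rack_hole1 (a point): centre of the mouth (36 mm above the bench) of the block's hole on its +y side; either wrench may stand in it
- small_wrench: the smaller T-handle wrench, for 10 mm heads, in the block's other hole: T-bar 18 x 76 x 22 mm centred 82 mm above its lower end, which is its origin; its top is 103 mm above the bench, so carry the wrench over it with the socket higher than that. Leave it alone
- parts_tin: open aluminium tin, 68 mm across, 30 mm high; origin at its underside. Leave alone
- compound_cake: dark blue cake of polishing compound, 72 mm across, 34 mm high; origin at its underside. Leave alone
- case_ring: steel watch-case ring, 42 mm across, 10 mm high; origin at its underside. Leave alone
- brush: hand brush lying on the bench beyond the wheel's right. Leave alone
- caliper: steel caliper, 200 mm long with jaws, lying on the bench. Leave alone
- oil_bottle: white oil bottle, 44 mm across, 105 mm high; origin at its underside. Leave alone
- paste_jar: amber glass jar with a steel cap, 60 mm across, 45 mm high; origin at its underside. Leave alone

How it is judged:
On the way, in this order (a step that is already met when the one before it is completed fails the run):
1. first pass: all four bolts have had their first part-turn (value of joint each of bolt_a, bolt_b, bolt_c, bolt_d above -0.65 rad), for 0.2 s.
2. second pass: all four bolts have gone solid (value of joint each of bolt_a, bolt_b, bolt_c, bolt_d above -0.03 rad), for 0.2 s.
At the end, for the whole second after the job is handed in: All four bolts are solid (each reading above -0.03 rad), and the larger wrench stands at rest, upright within 7 degrees, in a hole of the tool block, within 6 mm of the hole's centre and down on its floor (socket end less than 15 mm above the bench), let go (all of step 2 and (horizontal distance between wrench and rack_hole0 below 0.006 m or horizontal distance between wrench and rack_hole1 below 0.006 m) and z of wrench in the frame of rack below 0.015 m and angle between wrench's own z axis and vertical below 0.12 rad and linear speed of wrench below 0.02 m/s); the robot touches nothing.
It fails at once if a bolt was run down (reading over -0.15) before all four had had their first part-turn (-0.65) ((value of joint bolt_a above -0.15 rad and value of joint bolt_b below -0.65 rad) or (value of joint bolt_a above -0.15 rad and value of joint bolt_c below -0.65 rad) or (value of joint bolt_a above -0.15 rad and value of joint bolt_d below -0.65 rad) or (value of joint bolt_b above -0.15 rad and value of joint bolt_a below -0.65 rad) or (value of joint bolt_b above -0.15 rad and value of joint bolt_c below -0.65 rad) or (value of joint bolt_b above -0.15 rad and value of joint bolt_d below -0.65 rad) or (value of joint bolt_c above -0.15 rad and value of joint bolt_a below -0.65 rad) or (value of joint bolt_c above -0.15 rad and value of joint bolt_b below -0.65 rad) or (value of joint bolt_c above -0.15 rad and value of joint bolt_d below -0.65 rad) or (value of joint bolt_d above -0.15 rad and value of joint bolt_a below -0.65 rad) or (value of joint bolt_d above -0.15 rad and value of joint bolt_b below -0.65 rad) or (value of joint bolt_d above -0.15 rad and value of joint bolt_c below -0.65 rad)).
It fails at once if not crosswise: in a pass two neighbouring bolts were brought up (past -0.65, or past -0.15) while neither of the other two was (((value of joint each of bolt_a, bolt_b above -0.65 rad and value of joint each of bolt_c, bolt_d below -0.65 rad) or (value of joint each of bolt_a, bolt_d below -0.65 rad and value of joint each of bolt_b, bolt_c above -0.65 rad) or (value of joint each of bolt_a, bolt_b below -0.65 rad and value of joint each of bolt_c, bolt_d above -0.65 rad) or (value of joint each of bolt_a, bolt_d above -0.65 rad and value of joint each of bolt_b, bolt_c below -0.65 rad)) or ((value of joint each of bolt_a, bolt_b above -0.15 rad and value of joint each of bolt_c, bolt_d below -0.15 rad) or (value of joint each of bolt_a, bolt_d below -0.15 rad and value of joint each of bolt_b, bolt_c above -0.15 rad) or (value of joint each of bolt_a, bolt_b below -0.15 rad and value of joint each of bolt_c, bolt_d above -0.15 rad) or (value of joint each of bolt_a, bolt_d above -0.15 rad and value of joint each of bolt_b, bolt_c below -0.15 rad))).
It fails at once if a bolt was forced: the wrench loaded it far past solid (over 250 N of contact, about 1.2 N m) (contact force between wrench and wheel above 250 N).
It fails at once if the wrench pressed or knocked with over 60 N of contact while its socket was not down over a bolt head, or the fingers or arm touched the wheel, flange or bolts ((z of wrench in the frame of wheel above 0.0905 m and contact force between wrench and wheel above 60 N) or contact force between any of the fingers, the arm and wheel above 1 N).
It fails at once if one of the other things on the bench was moved by more than 20 mm (distance of any of small_wrench, parts_tin, compound_cake, case_ring, brush, caliper, oil_bottle, paste_jar from where it was at the start of the episode above 0.02 m).
It also fails if it takes over 72 s, if anything falls off the work surface, if the arm or the gripper's body presses on something with over 40 N, if the wrist force passes 120 N, or if a joint passes its speed limit or range.

### The arm

A 6-joint arm with a two-finger parallel gripper is mounted at the origin on the work surface. World frame = base frame: x ahead of the robot, y to its left, z up, the work surface at z = 0. Lengths are in m, angles in rad, forces in N, time in s.
With the tool pointing down it reaches from about 0.375 to 0.975 m from the base axis. Payload 3.8 kg.
Tool frame: the origin (TCP) lies at the very end of the fingers, on their centre line; the grasp point (between the pads) lies 19 mm behind it; z points along the fingers, y is the line along which they close (so a half turn about z gives the same grasp; the last joint's range is limited). The gripper opens to 85 mm and grips with 20 to 120 N. Pads are 22 mm wide; open, the fingers measure 114 mm over their backs; the gripper's body (76 mm by 85 mm) begins 54 mm behind the grasp point. The pads swing forward as they close: fully open they stand 13 mm farther back than shut.
Start: joints at [1.093, 0.264, 1.604, -0, 1.274, -0.037], TCP at [0.288, 0.61, 0.231] pointing down, gripper open.
Joint ranges: [-2.63, 2.63], [-0.94, 2.18], [0.31, 2.57], [-1.31, 4.45], [0, 2.66], [-2.55, 2.55]. Speed limits (rad/s): [2.57, 2.57, 3.14, 3.14, 3.14, 3.14].

### API

Orientations are given as a unit quaternion [x, y, z, w].
In Python, from plant import * gives the robot as it stands.
- The arm moves only by the shell command python3 -m jog 'ROWS' [OPENING]. ROWS is text: rows parted by semicolons, each of 4 numbers parted by spaces: the shift along the world's x, y, z in m, then the turn about the world's z in degrees. A call has 1 to 5 rows; each row shifts and turns the commanded pose from where the row before left it; what a row does not reach is not made up. A row lasts 1/12 s, in which the tool goes at most 41.7 mm and 7.16 degrees, less where a joint would pass 70% of its speed; a pose out of reach is approached as far as the arm can. A call with a gripper value outside its range is refused whole. OPENING is the finger opening in m, from 0 to 0.0854, set as the call begins (- or left out, the last holds). The fingers move at their own pace and stop on an object; the grip force is fixed at half the most. Time passes only in rows, so rows that do not move let the fingers close. It gives the time, the measured TCP pose, the force, the opening and the grip force at its end, in the units of the state.
- state(): the state, without advancing time (a new reading comes with each control period).
- get_image(name): name is "scene" or "top" or "wrist"; returns the picture (400x640x3 uint8, red, green, blue); there is no depth.
- camera_info(name): a dict with "fx", "fy", "cx", "cy" (pixels), "D" ([k1, k2, p1, p2, k3] as OpenCV has them; the pictures are not rectified), "camera_from_world" (4x4, takes a point from world to camera coordinates); the wrist camera has in their place "tool_from_camera" (4x4, takes a point from camera to tool coordinates, whose origin is the TCP and whose axes are the flange's). Camera axes: x right, y down, z forward; pixel columns grow to the right and rows downward; lengths in m; the calibration is good to about 2 mm. A picture is of the moment at which its call begins: read the wrist's pose just before it. camera_info takes no time and is no camera call.
- close_job(): hands the job in; it is judged then, once.
Trained networks look in the newest picture that a camera, given by its name, has taken for a name from the list of things; names that differ only in an ending like _2 or _b are one class to them, and where a whole thing is asked for, a point or a joint stands for the part that bears it (a point fixed in the world has none). Each returns a list of dicts, best first, with "conf" (0 to 1); they miss things now and then, are a little off and sometimes report something else, mostly with a low value. They report only what shows in the picture. A call takes as long as a camera call.
- regions_of(thing, camera): "mask" (400x640 bool, what is visible of it) and "extent" ([left, top, width, height] in pixels, round what is visible of it).
- pinpoint(thing, camera): "at" ([row, column] in pixels: a listed point, or the origin of a listed thing).
The state is a dict: "time_s": time; "joint_positions": joint angles; "qd": joint speeds; "joint_torque": joint torques, N m; "position": TCP position; "orientation": TCP orientation; "wrist_force": force on the tool from outside, world axes, zero at the start; "torque": the same for the moment, N m; "grip_width": finger opening in m; "finger_force": force on a finger pad.
Only numpy, scipy, OpenCV 4.12 (cv2) and the standard library are available. Lean on these libraries where they do the work, as an engineer would, in place of code of your own. Each camera call takes 0.05 s, during which the arm holds its last target. There are 200 camera calls.

## Working session

There is one attempt and no reset: what is moved stays moved. The work goes in short steps, Python scripts to look and compute and a shell command to move; the robot and the scene stay as the last step left them, time stands still between calls to the robot, and variables do not carry over. Pictures are saved under pics/ and viewed, at most 12 in all, crops included, and the job is handed in when it is done.

```bash
ls; mkdir -p pics; cat > h.py <<'E'
from plant import *
import numpy as np, cv2
from scipy.spatial.transform import Rotation as R
def cam(name,s=None):
    i=camera_info(name); K=np.array([[i["fx"],0,i["cx"]],[0,i["fy"],i["cy"]],[0,0,1]]); D=np.array(i["D"],float)
    if "camera_from_world" in i: T=np.linalg.inv(np.array(i["camera_from_world"]))
    else:
        W=np.eye(4); W[:3,:3]=R.from_quat(s["orientation"]).as_matrix(); W[:3,3]=s["position"]
        T=W@np.array(i["tool_from_camera"])
    return K,D,T   # T world_from_camera
def ray(c,at):
    K,D,T=c; p=cv2.undistortPoints(np.array([[[at[1],at[0]]]],float),K,D)[0,0]
    d=T[:3,:3]@np.array([p[0],p[1],1]); return T[:3,3],d/np.linalg.norm(d)
def tri(rays):
    A=np.zeros((3,3));b=np.zeros(3)
    for o,d in rays:
        P=np.eye(3)-np.outer(d,d);A+=P;b+=P@o
    x=np.linalg.solve(A,b); return x,[round(1e3*float(np.linalg.norm(np.cross(x-o,d))),1) for o,d in rays]
def atz(c,at,z):
    o,d=ray(c,at); return o+d*(z-o[2])/d[2]
def proj(c,X):
    K,D,T=c; M=np.linalg.inv(T); return cv2.projectPoints(np.array(X,float).reshape(-1,3),cv2.Rodrigues(M[:3,:3])[0],M[:3,3],K,D)[0][:,0]
def snap(name,f):
    s=state(); im=get_image(name); cv2.imwrite("pics/"+f,im[:,:,::-1]); return s,im
E
python3 - <<'E'
from h import *
import json
C={}
for n in ["scene","top"]:
    s,im=snap(n,n+"0.png"); C[n]=cam(n)
    print(n,C[n][2][:3,3].round(3))
r={}
for t in ["wheel","wheel_face","wrench","wrench_bar","rack","rack_hole0","rack_hole1","small_wrench","bolt_a"]:
    for n in ["scene","top"]:
        try: L=pinpoint(t,n)
        except Exception as e: L=[];print(t,n,e)
        print(t,n,[(np.round(q["at"],1).tolist(),round(q["conf"],2)) for q in L[:4]])
        if L:r[t,n]=L[0]["at"]
    if (t,"scene") in r and (t,"top") in r: 
        x,e=tri([ray(C[n],r[t,n]) for n in C]);print("   ",x.round(4),e)
print(state())
E
```

```text
pics
scene [1.257 0.396 0.674]
top [ 0.432 -0.031  1.24 ]
wheel scene [([212.9, 273.5], 0.68)]
wheel top [([199.8, 394.4], 0.85)]
    [ 0.5701 -0.2155  0.0017] [3.9, 3.9]
wheel_face scene [([189.1, 267.6], 0.62), ([253.1, 442.9], 0.5)]
wheel_face top [([194.5, 400.2], 0.61)]
    [ 0.5751 -0.2201  0.0881] [0.1, 0.1]
wrench scene [([312.6, 467.6], 0.22)]
wrench top [([230.1, 237.3], 0.72), ([145.3, 428.8], 0.68)]
    [ 0.4968  0.3032 -0.1768] [84.4, 84.4]
wrench_bar scene [([216.4, 406.7], 0.63), ([216.4, 368.3], 0.51)]
wrench_bar top []
rack scene [([249.0, 425.0], 0.59)]
rack top [([238.1, 222.0], 0.81), ([239.8, 199.7], 0.53)]
    [4.812e-01 2.295e-01 4.000e-04] [2.6, 2.6]
rack_hole0 scene [([243.3, 447.7], 0.88), ([237.4, 408.6], 0.59)]
rack_hole0 top [([229.7, 234.8], 0.67), ([240.5, 198.8], 0.63)]
    [0.4884 0.2369 0.0336] [49.7, 49.7]
rack_hole1 scene [([243.3, 447.7], 0.88), ([237.4, 408.6], 0.59)]
rack_hole1 top [([229.7, 234.8], 0.67), ([240.5, 198.8], 0.63)]
    [0.4884 0.2369 0.0336] [49.7, 49.7]
small_wrench scene [([253.0, 445.4], 0.85), ([227.1, 217.3], 0.53)]
small_wre
[... 497 characters left out ...]
': 0.9, 'joint_positions': array([ 1.09307401e+00,  2.63905198e-01,  1.60396316e+00, -4.06023858e-06,
        1.27365548e+00, -3.68812791e-02]), 'qd': array([-0.00114783, -0.00218149, -0.00210841,  0.00106594, -0.00197075,
        0.0010834 ]), 'joint_torque': array([-4.75353609e-04, -5.15060592e+01, -3.67725098e+01, -5.40942642e-05,
        7.62905438e-04, -7.95653783e-07]), 'position': array([0.28802751, 0.61049522, 0.23129614]), 'orientation': array([2.18639406e-01, 9.75805723e-01, 3.27788640e-05, 1.06325021e-05]), 'wrist_force': array([-0.60733123, -0.01672077,  0.31864525]), 'torque': array([ 0.022582  ,  0.03468458, -0.02849024]), 'finger_force': 0.0, 'grip_width': 0.08535759231669213}
```

```bash
python3 - <<'E'
import cv2
a=cv2.imread("pics/scene0.png");b=cv2.imread("pics/top0.png")
cv2.imwrite("pics/v1.png",a)
cv2.imwrite("pics/v2.png",cv2.resize(b[120:320,160:480],None,fx=2.5,fy=2.5,interpolation=cv2.INTER_CUBIC))
E
```

```text
(no output)
```

View pics/v1.png

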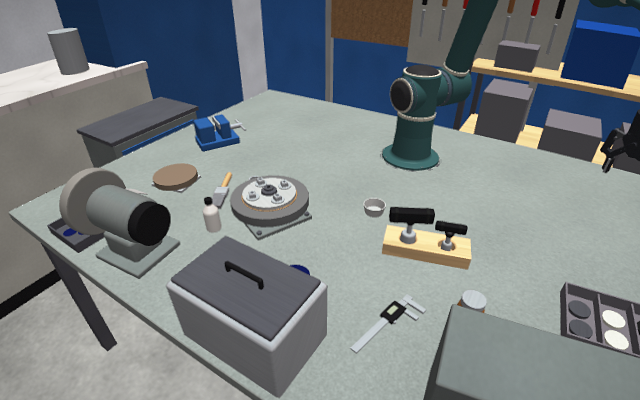

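View pics/v2.png

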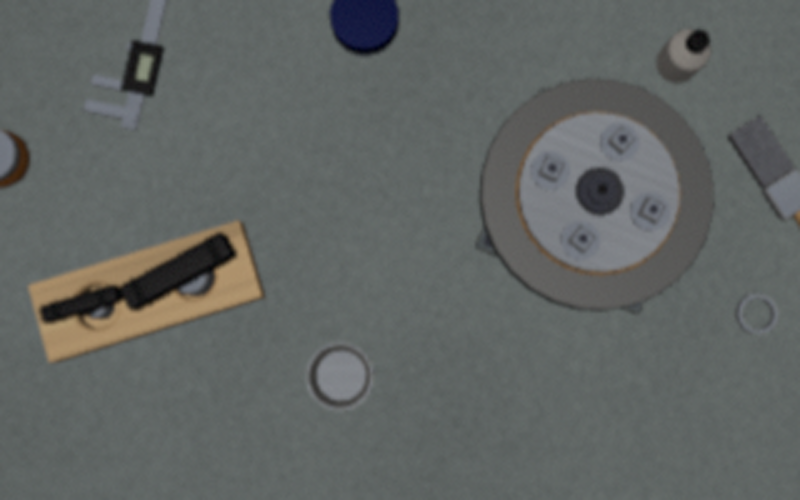

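```bash
python3 - <<'E'
from h import *
c={n:cam(n) for n in ["scene","top"]}
print(np.array(camera_info("wrist")["tool_from_camera"]).round(4).tolist(), camera_info("wrist")["fx"],camera_info("wrist")["D"])
for nm,a,b in [("holeL",(237.4,408.6),(229.7,234.8)),("holeS",(243.3,447.7),(240.5,198.8))]:
    x,e=tri([ray(c["scene"],a),ray(c["top"],b)]);print(nm,x.round(4),e)
print("L at z.036 top",atz(c["top"],(229.7,234.8),.036).round(4))
b=[atz(c["top"],p,.127).round(4) for p in [(236.8,212),(220,252)]];print("bar ends",b)
print("scene bar z.11",atz(c["scene"],(216.4,406.7),.11).round(4))
for p in [(140,620),(170,552),(240,580),(210,653),(190,602)]:
    print("bolt",atz(c["top"],(120+p[0]/2.5,160+p[1]/2.5),.1).round(4))
for L in regions_of("wrench","top")[:3]: print(L["conf"],L["extent"],cv2.minAreaRect(np.argwhere(L["mask"]).astype(np.float32)))
E
```

```text
[[0.0002, -0.9627, -0.2705, 0.0683], [1.0, 0.0003, -0.0003, -0.0004], [0.0004, -0.2705, 0.9627, -0.141], [0.0, 0.0, 0.0, 1.0]] 351.3216151620431 [-0.0398191  0.         0.         0.         0.       ]
holeL [0.5008 0.1879 0.0365] [0.2, 0.2]
holeS [0.4745 0.2803 0.039 ] [3.8, 3.8]
L at z.036 top [0.5009 0.1878 0.036 ]
bar ends [array([0.4804, 0.2238, 0.127 ]), array([0.5174, 0.1315, 0.127 ])]
scene bar z.11 [0.5139 0.1777 0.11  ]
bolt [ 0.618  -0.2386  0.1   ]
bolt [ 0.5902 -0.1724  0.1   ]
bolt [ 0.5226 -0.1967  0.1   ]
bolt [ 0.5499 -0.2674  0.1   ]
bolt [ 0.57   -0.2195  0.1   ]
0.87 [205.5, 214.1, 50.0, 32.0] ((231.49827575683594, 232.0657501220703), (19.05882453918457, 49.64706039428711), 28.07248878479004)
```

```bash
cat > w.py <<'E'
from h import *
import sys
def look(things,f):
    s,im=snap("wrist",f); c=cam("wrist",s); o={}
    for t in things:
        o[t]=[(q["at"],q["conf"]) for q in pinpoint(t,"wrist")]
    return s,c,o
E
python3 -m jog '0.0175 -0.035 0.002 -4.3;0.0175 -0.035 0.002 -4.3;0.0175 -0.035 0.002 -4.3;0.0175 -0.035 0.002 -4.3;0.0175 -0.035 0.002 -4.3'
python3 -m jog '0.0175 -0.035 0.002 -4.3;0.0175 -0.035 0.002 -4.3;0.0175 -0.035 0.002 -4.3;0.0175 -0.035 0.002 -4.3;0.0175 -0.035 0.002 -4.3'
python3 -m jog '0 0 0 0;0 0 0 0'
python3 - <<'E'
from w import *
import pickle
r=look(["wrench_bar","wrench","rack_hole0","rack","small_wrench"],"w1.png"); pickle.dump(r,open("w1.pkl","wb"))
for k,v in r[2].items(): print(k,[(np.round(a,1).tolist(),round(cf,2)) for a,cf in v[:3]])
E
python3 -m jog '0.019 -0.035 0 0;0.019 -0.035 0 0;0 0 0 0;0 0 0 0'
python3 - <<'E'
from w import *
import pickle
r=look(["wrench_bar","wrench","rack_hole0","rack","small_wrench"],"w2.png"); pickle.dump(r,open("w2.pkl","wb"))
q=pickle.load(open("w1.pkl","rb"))
for k,v in r[2].items(): 
    print(k,[(np.round(a,1).tolist(),round(cf,2)) for a,cf in v[:3]])
    for a in q[2][k][:2]:
        for b in v[:2]:
            x,e=tri([ray(q[1],a[0]),ray(r[1],b[0])]); print("   ",x.round(4),e[0])
print(r[0]["position"],r[0]["time_s"])
cv2.imwrite("pics/w12.png",np.vstack([cv2.imread("pics/w1.png")[::1],cv2.imread("pics/w2.png")])[:, :][::1][:800][:, :])
im=np.hstack([cv2.imread("pics/w1.png"),cv2.imread("pics/w2.png")]);cv2.imwrite("pics/v3.png",cv2.resize(im,(800,250)))
E
```

```text
time_s: 1.37
position: [0.3759, 0.434, 0.2415]
orientation: [0.398, 0.917, 0.0, 0.0]
wrist_force: [0.8, -0.0, -0.3]
grip_width: 0.0855
finger_force: 0.0
time_s: 1.78
position: [0.4635, 0.2587, 0.2518]
orientation: [0.562, 0.827, 0.0, 0.0]
wrist_force: [-0.4, 1.7, 0.0]
grip_width: 0.0859
finger_force: 0.0
time_s: 1.95
position: [0.464, 0.2588, 0.2517]
orientation: [0.563, 0.827, 0.0, 0.0]
wrist_force: [-0.6, 0.2, -0.5]
grip_width: 0.0851
finger_force: 0.0
wrench_bar [([279.4, 323.3], 0.82), ([112.7, 492.9], 0.64)]
wrench [([239.4, 320.3], 0.82)]
rack_hole0 []
rack [([195.7, 325.0], 0.58)]
small_wrench [([150.7, 329.0], 0.66)]
time_s: 2.58
position: [0.5013, 0.1901, 0.2511]
orientation: [0.562, 0.827, -0.0, -0.0]
wrist_force: [0.7, 0.0, -0.7]
grip_width: 0.0854
finger_force: 0.0
wrench_bar [([194.3, 310.5], 0.59)]
    [0.5003 0.1856 0.1148] 0.8
    [0.4459 0.2913 0.4397] 36.2
wrench [([173.6, 309.6], 0.56)]
    [0.4998 0.1828 0.0151] 1.4
rack_hole0 [([75.4, 321.5], 0.71)]
rack [([125.3, 317.5], 0.89)]
    [0.4873 0.2329 0.0109] 0.3
small_wrench [([78.2, 320.9], 0.59)]
    [ 0.4731  0.2797 -0.0026] 0.2
[0.50134635 0.19007614 0.25111446] 2.5833
```

View pics/w2.png

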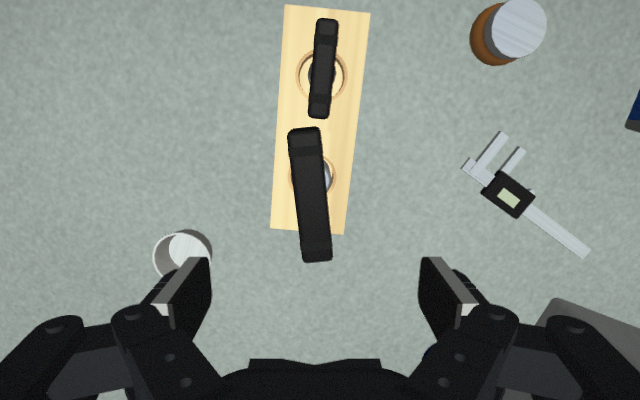

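```bash
python3 - <<'E'
from w import *
import pickle
s,c,o=pickle.load(open("w2.pkl","rb"))
a,b=[atz(c,p,.127) for p in [(129,304),(261,317)]];print("bar",a.round(4),b.round(4),(a+b)[:2]/2,np.degrees(np.arctan2(*(a-b)[1::-1])),np.linalg.norm(a-b))
k=np.array([atz(c,p,.036) for p in [(5,285),(13,371),(235,345),(229,270)]]);print(k.round(4))
u=(k[0]+k[1]-k[2]-k[3])/2;L=np.linalg.norm(u);u/=L;m=k.mean(0);print("rack",m,L,np.degrees(np.arctan2(u[1],u[0])),"holes",m-.05*u,m+.05*u)
y=R.from_quat(s["orientation"]).as_matrix()[:,1];print("tool y",np.degrees(np.arctan2(y[1],y[0])))
E
```

```text
bar [0.4757 0.233  0.127 ] [0.5244 0.1374 0.127 ] [0.50005016 0.18518472] 116.94310954469094 0.10730109367456422
[[0.4184 0.3247 0.036 ]
 [0.4947 0.3478 0.036 ]
 [0.5577 0.1373 0.036 ]
 [0.4799 0.1138 0.036 ]]
rack [0.48767411 0.23091547 0.036     ] 0.21969990564735195 106.44168651163827 holes [0.50182608 0.18296005 0.036     ] [0.47352214 0.27887088 0.036     ]
tool y 21.65835773248315
```

```bash

python3 -m jog '0.006 -0.037 0 0;0.006 -0.037 0 0;0.006 -0.037 0 0;0.006 -0.037 0 0;0.006 -0.037 0 0' >/dev/null
python3 -m jog '0.006 -0.037 0 0;0.006 -0.037 0 0;0.006 -0.037 0 0;0.006 -0.037 0 0;0.006 -0.037 0 0' >/dev/null
python3 -m jog '0 0 0 0;0 0 0 0'
python3 - <<'E'
from w import *
import pickle
r=look(["wheel_face"],"w3.png"); pickle.dump(r,open("w3.pkl","wb"));print(r[2])
E
python3 -m jog '0.01 -0.03 0 0;0.01 -0.03 0 0;0 0 0 0;0 0 0 0'
python3 - <<'E'
from w import *
import pickle
q=pickle.load(open("w3.pkl","rb"))
r=look(["wheel_face"],"w4.png"); pickle.dump(r,open("w4.pkl","wb"));print(r[2])
for a in q[2]["wheel_face"][:2]:
    for b in r[2]["wheel_face"][:2]: print(tri([ray(q[1],a[0]),ray(r[1],b[0])]))
E
```

```text
time_s: 3.88
position: [0.5611, -0.1806, 0.251]
orientation: [0.562, 0.827, 0.0, -0.0]
wrist_force: [-0.0, 0.3, 0.2]
grip_width: 0.0853
finger_force: 0.0
{'wheel_face': [([222.0, 313.3], 0.83)]}
time_s: 4.32
position: [0.5813, -0.2386, 0.2511]
orientation: [0.561, 0.828, 0.0, -0.0]
wrist_force: [0.4, 0.3, -0.4]
grip_width: 0.0853
finger_force: 0.0
{'wheel_face': [([156.9, 313.9], 0.95)]}
(array([ 0.57362439, -0.21837712,  0.07987869]), [1.0, 1.0])
```

View pics/w3.png

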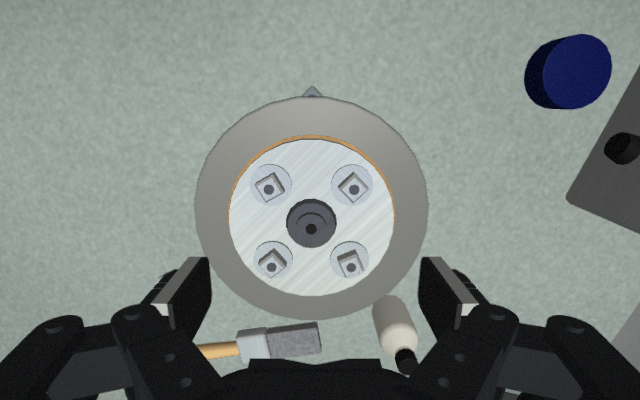

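View pics/w4.png

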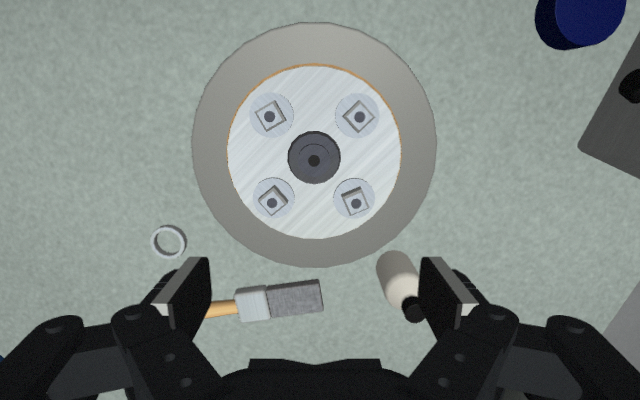

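```bash
python3 - <<'E'
from w import *
import pickle
q=pickle.load(open("w3.pkl","rb"));r=pickle.load(open("w4.pkl","rb"))
P3=[(189,268.5),(189,354),(267,351),(267,272)];P4=[(117,269.5),(117,360),(203,356),(202.5,272)]
X=[]
for a,b in zip(P3,P4):
    x,e=tri([ray(q[1],a),ray(r[1],b)]);print("tri",x.round(4),e[0],"w3",atz(q[1],a,.099)[:2].round(4),"w4",atz(r[1],b,.099)[:2].round(4));X.append((atz(q[1],a,.099)+atz(r[1],b,.099))/2)
X=np.array(X);print(X.round(4),"mean",X.mean(0),np.linalg.norm(X-X.mean(0),axis=1),np.degrees(np.arctan2(*(X[0]-X[2])[1::-1])),np.degrees(np.arctan2(*(X[1]-X[3])[1::-1])))
rows=[]
for s_,c,f in [(q[0],q[1],"w3"),(r[0],r[1],"w4")]:
    im=cv2.imread(f"pics/{f}.png");t=[]
    for x in X:   # 200px = 40 mm, right = +x world, up = +y
        g=(np.arange(200)-100)*.0002; gx,gy=np.meshgrid(g,-g)
        uv=proj(c,np.stack([x[0]+gx,x[1]+gy,np.full_like(gx,.099)],-1)).reshape(200,200,2).astype(np.float32)
        t.append(cv2.remap(im,uv[...,0],uv[...,1],cv2.INTER_CUBIC))
    rows.append(np.hstack(t))
cv2.imwrite("pics/v5.png",np.vstack(rows))
E
```

```text
tri [ 0.5254 -0.1996  0.0938] 0.1 w3 [ 0.5255 -0.1982] w4 [ 0.5259 -0.1992]
tri [ 0.5947 -0.1718  0.0949] 0.2 w3 [ 0.5937 -0.1712] w4 [ 0.5944 -0.1718]
tri [ 0.6207 -0.24    0.098 ] 0.0 w3 [ 0.6203 -0.2396] w4 [ 0.6205 -0.2398]
tri [ 0.5528 -0.2663  0.0993] 0.3 w3 [ 0.5531 -0.2663] w4 [ 0.5526 -0.2665]
[[ 0.5257 -0.1987  0.099 ]
 [ 0.594  -0.1715  0.099 ]
 [ 0.6204 -0.2397  0.099 ]
 [ 0.5528 -0.2664  0.099 ]] mean [ 0.57324625 -0.21907704  0.099     ] [0.05171726 0.05192547 0.05147661 0.05153365] 156.57045103375748 66.52323986105573
```

View pics/v5.png

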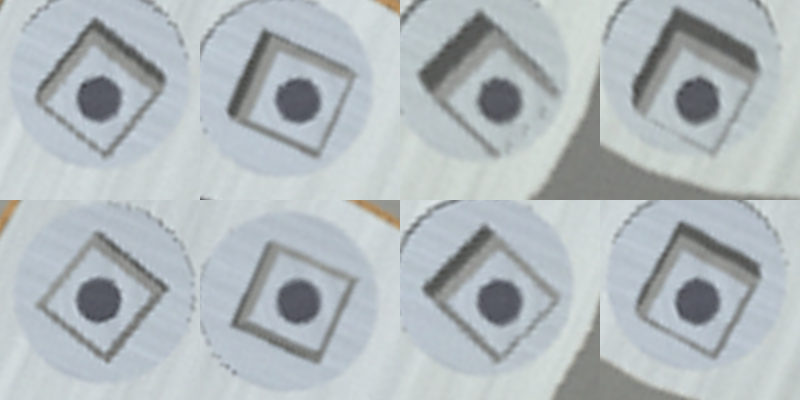

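```bash

python3 -m jog '-0.0074 0.0385 0 0.5;-0.0074 0.0385 0 0.5;-0.0074 0.0385 0 0.5;-0.0074 0.0385 0 0.5;-0.0074 0.0385 0 0.5' >/dev/null
python3 -m jog '-0.0074 0.0385 0 0.5;-0.0074 0.0385 0 0.5;-0.0074 0.0385 0 0.5;-0.0074 0.0385 0 0.5;-0.0074 0.0385 0 0.5' >/dev/null
python3 -m jog '-0.0074 0.0385 0 0.5;0 0 -0.03 0;0 0 -0.04 0;0 0 -0.04 0;0 0 -0.03 0'
python3 -m jog '0 0 -0.019 0;0 0 0 0;0 0 0 0'
python3 -m jog '0 0 0 0;0 0 0 0;0 0 0 0;0 0 0 0;0 0 0 0' 0.0
python3 -m jog '0 0 0 0;0 0 0 0'
```

```text
time_s: 5.67
position: [0.4966, 0.1854, 0.1089]
orientation: [0.519, 0.855, -0.001, -0.001]
wrist_force: [0.1, -0.9, -0.7]
grip_width: 0.0854
finger_force: 0.0
time_s: 5.92
position: [0.4975, 0.1846, 0.0915]
orientation: [0.52, 0.854, -0.001, -0.001]
wrist_force: [0.8, -0.5, 0.4]
grip_width: 0.0855
finger_force: 0.0
time_s: 6.33
position: [0.5004, 0.1841, 0.0935]
orientation: [0.521, 0.854, 0.001, 0.001]
wrist_force: [-0.0, -0.1, 18.2]
grip_width: 0.0255
finger_force: 20.1
time_s: 6.5
position: [0.5006, 0.1842, 0.0936]
orientation: [0.521, 0.854, 0.001, 0.001]
wrist_force: [-0.4, 0.5, 5.7]
grip_width: 0.0252
finger_force: 60.0
```

```bash
cat > s.py <<'E'
from h import *
s=state();y=R.from_quat(s["orientation"]).as_matrix()[:,1]
print("t",round(s["time_s"],2),"pos",np.round(s["position"]*1e3,1),"yaw",round(float(np.degrees(np.arctan2(y[1],y[0]))),1),"F",s["wrist_force"].round(1),"M",s["torque"].round(2),"grip",round(s["grip_width"],4),round(float(s["finger_force"])))
E
python3 -m jog '0 0 0.02 0;0 0 0.03 0;0 0 0.03 0;0.0104 -0.0396 0.003 -0.67;0.0104 -0.0396 0.003 -0.67'; python3 s.py
python3 -m jog '0.0104 -0.0396 0.003 -0.67;0.0104 -0.0396 0.003 -0.67;0.0104 -0.0396 0.003 -0.67;0.0104 -0.0396 0.003 -0.67;0.0104 -0.0396 0.003 -0.67' >/dev/null
python3 -m jog '0.0104 -0.0396 0.003 -0.67;0.0104 -0.0396 0.003 -0.67;0 0 0 0;0 0 0 0' >/dev/null; python3 s.py
python3 - <<'E'
from h import *
s,im=snap("wrist","w5.png");snap("scene","sc5.png")
print([(t,[(np.round(q["at"],1).tolist(),round(q["conf"],2)) for q in pinpoint(t,"wrist")[:2]]) for t in ["wrench","wrench_bar","wheel_face"]])
E
python3 s.py
```

```text
time_s: 6.92
position: [0.5215, 0.1058, 0.1802]
orientation: [0.529, 0.849, 0.001, 0.001]
wrist_force: [0.3, -0.5, -4.7]
grip_width: 0.025
finger_force: 60.6
t 6.92 pos [521.5 105.8 180.2] yaw 26.1 F [ 0.3 -0.5 -4.7] M [-0.1  -0.04 -0.  ] grip 0.025 61
t 7.67 pos [ 592.6 -174.8  197.8] yaw 21.0 F [-0.3  0.6 -4. ] M [ 0.06 -0.01  0.03] grip 0.0252 61
[('wrench', [([208.1, 314.8], 0.92)]), ('wrench_bar', [([281.5, 316.5], 0.98), ([238.4, 274.8], 0.63)]), ('wheel_face', [([238.8, 272.8], 0.92)])]
t 7.92 pos [ 592.5 -170.9  198.5] yaw 21.3 F [ 0.1  0.3 -5.5] M [-0.05 -0.    0.  ] grip 0.0252 61
```

View pics/w5.png

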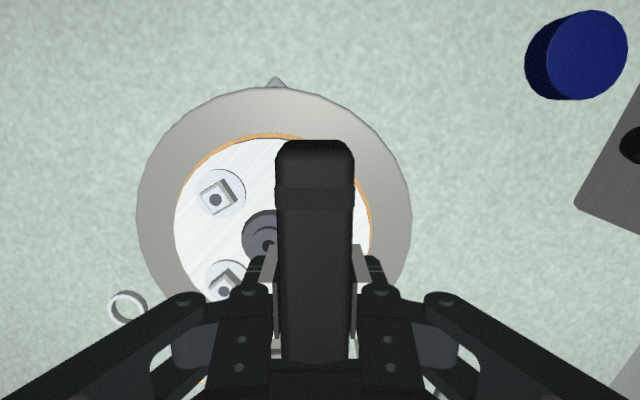

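```bash

python3 -m jog '0.002 -0.001 -0.006 0;0 0 -0.005 0;0 0 -0.002 0;0 0 0 0' >/dev/null; python3 s.py
python3 -m jog '0 0 -0.0015 0;0 0 -0.0015 0;0 0 -0.001 0' >/dev/null; python3 s.py
```

```text
t 8.25 pos [ 594.4 -172.6  184.9] yaw 21.3 F [-0.4  0.1 -3.8] M [-0.01  0.01  0.04] grip 0.0253 61
t 8.5 pos [ 595.3 -173.4  182.2] yaw 21.2 F [ 0.4 -0.5 -3.9] M [-0.01 -0.01 -0.01] grip 0.0248 61
```

```bash

python3 -m jog '0 0 -0.002 0;0 0 -0.001 0' >/dev/null; python3 s.py
python3 -m jog '0 0 -0.0015 0;0 0 0 0' >/dev/null; python3 s.py
```

```text
t 8.67 pos [ 594.9 -173.3  179.2] yaw 21.2 F [-0.1  0.4 -3.4] M [ 0.26  0.25 -0.01] grip 0.0253 61
t 8.83 pos [ 594.7 -173.2  177.2] yaw 21.2 F [ 0.2 -0.2 -4.2] M [ 0.2   0.22 -0.01] grip 0.0254 61
```

```bash

python3 -m jog '0 0 -0.002 0;0 0 -0.002 0;0 0 -0.002 0' >/dev/null; python3 s.py
python3 -m jog '0 0 -0.0015 0;0 0 -0.001 0' >/dev/null; python3 s.py
```

```text
t 9.08 pos [ 594.8 -173.2  171.4] yaw 21.2 F [-3.   1.5 -3.5] M [ 0.42  0.51 -0.  ] grip 0.025 61
t 9.25 pos [ 594.8 -173.2  168.8] yaw 21.2 F [-2.7  1.7 -2.1] M [ 0.45  0.54 -0.01] grip 0.0253 61
```

```bash

python3 -m jog '-0.001 0.0008 -0.001 0;0 0 0 -6;0 0 0 -6' >/dev/null; python3 s.py
python3 -m jog '0 0 0 -7;0 0 0 -7;0 0 0 -7;0 0 0 0' >/dev/null; python3 s.py
```

```text
t 9.5 pos [ 594.1 -171.8  168.8] yaw 8.9 F [-2.4  4.7  1.1] M [1.12 0.71 0.2 ] grip 0.0254 61
t 9.83 pos [ 594.2 -171.6  168.8] yaw -12.1 F [-3.   3.8 -0.2] M [1.01 0.71 0.01] grip 0.0251 61
```

```bash

python3 -m jog '0 0 0.015 0;0 0 0.018 0;-0.0102 -0.024 0 7;-0.0102 -0.024 0 7;-0.0102 -0.024 0 7' >/dev/null
python3 -m jog '-0.0102 -0.024 0 7;0 0 0 0;0 0 0 0' >/dev/null
python3 - <<'E'
from h import *
import pickle
s,im=snap("wrist","w6.png");c=cam("wrist",s)
t=[]
for x in [(.594,-.1715),(.5257,-.1987),(.6204,-.2397)]:
    g=(np.arange(200)-100)*.0002; gx,gy=np.meshgrid(g,-g)
    uv=proj(c,np.stack([x[0]+gx,x[1]+gy,np.full_like(gx,.099)],-1)).reshape(200,200,2).astype(np.float32)
    t.append(cv2.remap(im,uv[...,0],uv[...,1],cv2.INTER_CUBIC))
cv2.imwrite("pics/v6.png",np.hstack(t)[:,:,::-1])
E
python3 s.py
```

```text
t 10.55 pos [ 553.8 -269.5  201.5] yaw 16.1 F [ 0.1  0.1 -2.9] M [ 0.    0.01 -0.01] grip 0.0252 61
```

View pics/v6.png

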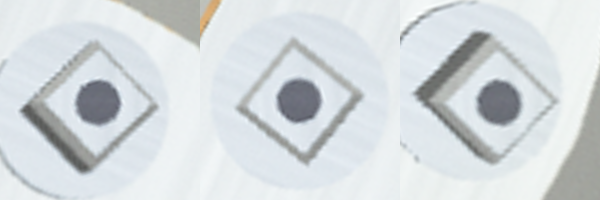

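```bash

python3 -m jog '0 0 -0.008 0;0 0 -0.007 0;0 0 -0.001 0;0 0 0 0' >/dev/null; python3 s.py
```

```text
t 10.88 pos [ 552.8 -267.4  183.5] yaw 16.3 F [ 0.1  0.1 -3.2] M [-0.    0.02 -0.03] grip 0.0251 61
```

```bash

python3 -m jog '0.0005 0 -0.002 -0.5;0 0 -0.0015 0;0 0 -0.001 0' >/dev/null; python3 s.py
python3 -m jog '0 0 -0.0015 0;0 0 -0.0015 0' >/dev/null; python3 s.py
```

```text
t 11.13 pos [ 554.1 -268.4  180.7] yaw 15.7 F [-0.3  0.  -3.8] M [0.14 0.14 0.01] grip 0.0254 61
t 11.3 pos [ 553.4 -268.3  177.8] yaw 15.7 F [-1.8  2.2 -3.9] M [ 0.25  0.42 -0.01] grip 0.025 61
```

```bash

python3 -m jog '-0.0005 0.0005 -0.002 0;0 0 -0.002 0;0 0 -0.002 0;0 0 -0.002 0;0 0 -0.001 0' >/dev/null; python3 s.py
```

```text
t 11.72 pos [ 553.3 -268.2  168.8] yaw 15.7 F [-2.8  0.9  2. ] M [ 0.3   0.74 -0.03] grip 0.0257 62
```

```bash

python3 -m jog '-0.0005 0 0 -6;0 0 0 -6;0 0 0 -7;0 0 0 -7;0 0 0 -7' >/dev/null; python3 s.py
python3 -m jog '0 0 0 0;0 0 0.015 0;0 0 0.018 0' >/dev/null; python3 s.py
```

```text
t 12.13 pos [ 552.5 -267.2  168.8] yaw -17.6 F [-2.8  3.8 -1.8] M [0.75 0.59 0.15] grip 0.0254 61
t 12.38 pos [ 552.4 -267.8  200. ] yaw -17.1 F [ 0.6 -0.3 -4.5] M [ 0.05 -0.01 -0.03] grip 0.0251 61
```

```bash

python3 -m jog '-0.0087 0.0227 0 7.1;-0.0087 0.0227 0 7.1;-0.0088 0.0226 0 7.1;0 0 -0.006 0;0 0 -0.008 0' >/dev/null
python3 -m jog '0 0 -0.0015 0;0 0 0 0' >/dev/null; python3 s.py
```

```text
t 12.97 pos [ 526.5 -200.6  185.1] yaw 4.0 F [-0.4  0.1 -3.8] M [-0.03  0.01 -0.01] grip 0.025 61
```

```bash

python3 -m jog '0 0.0006 -0.002 0.4;0 0 -0.002 0;0 0 -0.001 0;0 0 -0.001 0' >/dev/null; python3 s.py
python3 -m jog '0 0 -0.001 0;0 0 -0.001 0' >/dev/null; python3 s.py
```

```text
t 13.3 pos [ 526.8 -199.9  180.1] yaw 4.4 F [-0.8 -0.3 -3.4] M [ 0.07  0.05 -0.03] grip 0.0253 61
t 13.47 pos [ 526.6 -199.5  178.2] yaw 4.4 F [-0.3  0.1 -3.9] M [0.14 0.2  0.06] grip 0.0256 61
```

Dropping over cleanly; seat and turn.

```bash

python3 -m jog '0 0 -0.002 0;0 0 -0.002 0;0 0 -0.002 0;0 0 -0.002 0;0 0 -0.0015 0' >/dev/null; python3 s.py
```

```text
t 13.88 pos [ 526.6 -199.4  168.8] yaw 4.4 F [-3.4  1.1  5.8] M [ 0.27  0.91 -0.02] grip 0.025 62
```

```bash

python3 -m jog '-0.0005 0 0 -6;0 0 0 -6;0 0 0 -7;0 0 0 -7;0 0 0 -7' >/dev/null; python3 s.py
python3 -m jog '0 0 0 0;0 0 0.015 0;0 0 0.018 0;0.0236 -0.0104 0 7.1;0.0236 -0.0104 0 7.1' >/dev/null
python3 -m jog '0.0236 -0.0104 0 7.1;0.0237 -0.0104 0 7.1;0 0 -0.006 0;0 0 -0.008 0;0 0 0 0' >/dev/null; python3 s.py
```

```text
t 14.3 pos [ 525.5 -199.   168.8] yaw -28.9 F [-2.2  2.5  0.1] M [0.6  0.73 0.19] grip 0.0251 62
t 15.13 pos [ 619.2 -240.6  184.8] yaw -0.1 F [-1.2  0.3 -5.5] M [ 0.06  0.09 -0.02] grip 0.0253 62
```

```bash

python3 -m jog '0.001 0 -0.002 0;0 0 -0.002 0;0 0 -0.001 0;0 0 -0.001 0' >/dev/null; python3 s.py
python3 -m jog '0 0 -0.001 0;0 0 -0.001 0' >/dev/null; python3 s.py
```

```text
t 15.47 pos [ 621.4 -241.   182. ] yaw -0.2 F [-0.6  0.2 -4.1] M [-0.01  0.02  0.02] grip 0.025 62
t 15.63 pos [ 621.7 -241.1  180.2] yaw -0.2 F [-0.6 -0.4 -3.6] M [-0.01  0.03  0.04] grip 0.0255 62
```

```bash

python3 -m jog '-0.0005 0 -0.0015 0;0 0 -0.0015 0;0 0 -0.001 0' >/dev/null; python3 s.py
python3 -m jog '0 0 -0.002 0;0 0 -0.002 0;0 0 -0.002 0;0 0 -0.002 0' >/dev/null; python3 s.py
```

```text
t 15.88 pos [ 621.1 -241.1  175.6] yaw -0.2 F [ 1.2  0.3 -4.3] M [ 0.03 -0.   -0.02] grip 0.025 62
t 16.22 pos [ 621.3 -241.2  168.8] yaw -0.2 F [-3.7  1.6  9.5] M [0.32 1.   0.  ] grip 0.0249 64
```

```bash

python3 -m jog '-0.0005 0 0 -6;0 0 0 -6;0 0 0 -7;0 0 0 -7;0 0 0 -7' >/dev/null; python3 s.py
python3 -m jog '0 0 0 0;0 0 0.015 0;0 0 0.018 0;-0.018 -0.01 0 7;-0.018 -0.01 0 7' >/dev/null
python3 -m jog '0 0 0 0' >/dev/null
python3 - <<'E'
from h import *
s,im=snap("wrist","w7.png");c=cam("wrist",s)
t=[]
for x in [(.5257,-.1987),(.594,-.1715),(.6204,-.2397),(.5528,-.2664)]:
    g=(np.arange(200)-100)*.0002; gx,gy=np.meshgrid(g,-g)
    uv=proj(c,np.stack([x[0]+gx,x[1]+gy,np.full_like(gx,.099)],-1)).reshape(200,200,2).astype(np.float32)
    t.append(cv2.remap(im,uv[...,0],uv[...,1],cv2.INTER_CUBIC))
cv2.imwrite("pics/v7.png",np.hstack(t)[:,:,::-1])
E
python3 s.py
```

```text
t 16.63 pos [ 620.6 -240.5  168.8] yaw -33.5 F [-2.4  1.9  1.1] M [0.49 0.58 0.17] grip 0.025 63
t 17.18 pos [ 583.3 -262.   200.4] yaw -19.1 F [ 0.4  0.1 -3.9] M [-0.01 -0.02  0.02] grip 0.0255 62
```

View pics/v7.png

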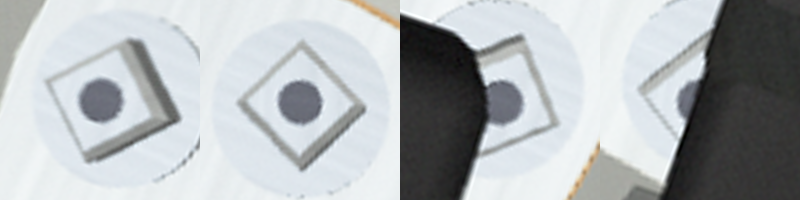

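```bash

python3 -m jog '0.0037 0.03 0 5.7;0.0037 0.03 0 5.7;0.0036 0.0297 0 5.7;0 0 -0.006 0;0 0 -0.008 0' >/dev/null
python3 -m jog '0 0 0 0;0 0 0 0' >/dev/null; python3 s.py
```

```text
t 17.77 pos [ 595.1 -171.7  185.3] yaw -2.1 F [-1.2 -0.3 -3.7] M [-0.03  0.02  0.05] grip 0.0252 62
```

```bash

python3 -m jog '-0.0005 -0.0005 -0.002 0;0 0 -0.002 0;0 0 -0.0015 0;0 0 -0.0015 0' >/dev/null; python3 s.py
python3 -m jog '0 0 -0.001 0;0 0 -0.001 0' >/dev/null; python3 s.py
```

```text
t 18.1 pos [ 595.2 -172.5  179.7] yaw -2.1 F [-0.1 -0.1 -4.2] M [-0.01 -0.05  0.01] grip 0.0253 62
t 18.27 pos [ 595.2 -172.1  177.7] yaw -2.1 F [ 0.2  0.1 -5.2] M [-0.01 -0.05  0.06] grip 0.0258 62
```

```bash

python3 -m jog '0 0 -0.002 0;0 0 -0.002 0;0 0 -0.002 0;0 0 -0.002 0;0 0 -0.001 0' >/dev/null; python3 s.py
python3 -m jog '0 0 0 -6;0 0 0 -6;0 0 0 -6;0 0 0 -6' >/dev/null; python3 s.py
python3 -m jog '0 0 0 -3;0 0 0 0' >/dev/null; python3 s.py
```

```text
t 18.68 pos [ 595.1 -171.8  168.8] yaw -2.1 F [-1.4  0.6  0.6] M [ 0.08  0.46 -0.01] grip 0.0254 63
t 19.02 pos [ 594.1 -171.8  168.8] yaw -26.3 F [-3.7 -0.5 -1.4] M [0.08 0.78 0.13] grip 0.0253 63
t 19.18 pos [ 594.1 -171.8  168.8] yaw -29.1 F [-4.   0.3  0.3] M [ 0.11  1.02 -0.03] grip 0.0253 63
```

```bash

python3 -m jog '0 0 0 -3;0 0 0 0' >/dev/null; python3 s.py
python3 -m jog '0 0 0 -2;0 0 0 0' >/dev/null; python3 s.py
python3 -m jog '0 0 0 -1.5;0 0 0 0' >/dev/null; python3 s.py
```

```text
t 19.35 pos [ 594.1 -171.7  168.8] yaw -32.1 F [-4.8  1.7 -0. ] M [ 0.15  1.23 -0.02] grip 0.0252 63
t 19.52 pos [ 594.2 -171.7  168.8] yaw -34.0 F [-4.7  1.8  0.5] M [0.16 1.3  0.09] grip 0.0249 63
t 19.68 pos [ 594.2 -171.7  168.8] yaw -35.5 F [-5.   1.3  0.7] M [0.22 1.27 0.05] grip 0.0249 63
```

```bash

python3 -m jog '0 0 0 -2;0 0 0 0' >/dev/null; python3 s.py
python3 -m jog '0 0 0 -2;0 0 0 0' >/dev/null; python3 s.py
```

```text
t 19.85 pos [ 594.1 -171.7  168.8] yaw -37.5 F [-5.5  1.   1.5] M [0.18 1.34 0.21] grip 0.0256 63
t 20.02 pos [ 594.1 -171.7  168.8] yaw -39.4 F [-4.2  1.2  0.6] M [0.19 1.35 0.39] grip 0.0254 63
```

```bash

python3 -m jog '0 0 0 5;0 0 0 4;0 0 0.015 0;0 0 0.018 0;-0.0103 -0.024 0 5.5' >/dev/null
python3 -m jog '-0.0103 -0.024 0 5.5;-0.0103 -0.024 0 5.5;-0.0103 -0.024 0 5.5;0 0 -0.006 0;0 0 -0.008 0' >/dev/null
python3 -m jog '0 0 0 0;0 0 0 0' >/dev/null; python3 s.py
```

```text
t 21.02 pos [ 553.8 -266.9  186.4] yaw -8.5 F [-1.2 -0.1 -4.5] M [ 0.  0. -0.] grip 0.0252 62
```

```bash

python3 -m jog '-0.0007 -0.0005 -0.002 0;0 0 -0.002 0;0 0 -0.0015 0;0 0 -0.0015 0;0 0 -0.001 0' >/dev/null; python3 s.py
python3 -m jog '0 0 -0.001 0;0 0 -0.001 0;0 0 -0.001 0' >/dev/null; python3 s.py
```

```text
t 21.43 pos [ 553.4 -268.1  179.6] yaw -8.6 F [ 0.4  0.4 -4.3] M [-0.01  0.06  0.05] grip 0.025 62
t 21.68 pos [ 553.1 -268.2  176.6] yaw -8.6 F [-0.8 -0.6 -3.8] M [0.17 0.18 0.02] grip 0.0251 62
```

```bash

python3 -m jog '0 0 -0.002 0;0 0 -0.002 0;0 0 -0.002 0;0 0 -0.0015 0;0 0 -0.0005 0' >/dev/null; python3 s.py
python3 -m jog '0 0 0 -6;0 0 0 -6;0 0 0 -6;0 0 0 -6' >/dev/null; python3 s.py
python3 -m jog '0 0 0 -3;0 0 0 0' >/dev/null; python3 s.py
```

```text
t 22.1 pos [ 553.1 -268.3  168.9] yaw -8.6 F [-1.4  2.9  0.6] M [0.51 0.56 0.01] grip 0.0251 63
t 22.43 pos [ 552.3 -267.6  168.9] yaw -32.9 F [-4.1  3.4 -0.7] M [0.88 0.96 0.17] grip 0.0251 63
t 22.6 pos [ 552.3 -267.6  168.9] yaw -35.7 F [-3.7  3.9  0.2] M [0.87 0.96 0.02] grip 0.025 63
```

```bash

python3 -m jog '0 0 0 -3;0 0 0 0' >/dev/null; python3 s.py
python3 -m jog '0 0 0 -2;0 0 0 0' >/dev/null; python3 s.py
python3 -m jog '0 0 0 -2;0 0 0 0' >/dev/null; python3 s.py
```

```text
t 22.77 pos [ 552.3 -267.6  168.9] yaw -38.7 F [-3.4  3.7  0. ] M [0.85 0.93 0.08] grip 0.0251 63
t 22.93 pos [ 552.2 -267.5  168.8] yaw -40.6 F [-4.4  3.9 -0.3] M [0.85 0.97 0.16] grip 0.0253 63
t 23.1 pos [ 552.2 -267.5  168.9] yaw -42.6 F [-3.8  4.2 -0.4] M [0.94 1.03 0.23] grip 0.0255 63
```

```bash

python3 -m jog '0 0 0 -2;0 0 0 0' >/dev/null; python3 s.py
```

```text
t 23.27 pos [ 552.2 -267.5  168.9] yaw -44.5 F [-4.5  4.4  0.7] M [0.95 1.07 0.41] grip 0.0248 63
```

```bash

python3 -m jog '0 0 0 5;0 0 0 4;0 0 0.015 0;0 0 0.018 0;-0.0086 0.0226 0 5.3' >/dev/null
python3 -m jog '-0.0086 0.0226 0 5.3;-0.0086 0.0226 0 5.3;0 0 -0.006 0;0 0 -0.008 0;0 0 0 0' >/dev/null
python3 -m jog '0 0 0 0' >/dev/null; python3 s.py
```

```text
t 24.18 pos [ 527.3 -201.2  186.8] yaw -19.7 F [ 0.5 -0.5 -3.7] M [-0.06  0.06 -0.02] grip 0.0252 62
```

```bash

python3 -m jog '-0.0007 0.0007 -0.002 0;0 0 -0.002 0;0 0 -0.0015 0;0 0 -0.0015 0;0 0 -0.001 0' >/dev/null; python3 s.py
python3 -m jog '0 0 -0.001 0;0 0 -0.001 0;0 0 -0.001 0' >/dev/null; python3 s.py
```

```text
t 24.6 pos [ 526.7 -200.   179.6] yaw -19.7 F [-0.7  1.3 -3.2] M [0.21 0.14 0.03] grip 0.0251 62
t 24.85 pos [ 526.7 -199.7  176.6] yaw -19.7 F [-1.4 -0.1 -3.8] M [ 0.27  0.17 -0.04] grip 0.0254 62
```

Solid expected near yaw −50.

```bash

python3 -m jog '0 0 -0.002 0;0 0 -0.002 0;0 0 -0.002 0;0 0 -0.0015 0;0 0 -0.0005 0' >/dev/null; python3 s.py
python3 -m jog '0 0 0 -6;0 0 0 -6;0 0 0 -6;0 0 0 -6' >/dev/null; python3 s.py
python3 -m jog '0 0 0 -3;0 0 0 0' >/dev/null; python3 s.py
```

```text
t 25.27 pos [ 526.7 -199.7  168.8] yaw -19.7 F [-2.3  2.5 -0.5] M [0.56 0.57 0.  ] grip 0.0251 63
t 25.6 pos [ 525.5 -199.1  168.8] yaw -44.0 F [-4.6  4.   0.7] M [0.89 1.11 0.15] grip 0.0254 63
t 25.77 pos [ 525.5 -199.   168.8] yaw -46.8 F [-5.   2.6  1.1] M [0.88 1.08 0.02] grip 0.0252 63
```

```bash

python3 -m jog '0 0 0 -2;0 0 0 0' >/dev/null; python3 s.py
python3 -m jog '0 0 0 -2;0 0 0 0' >/dev/null; python3 s.py
```

```text
t 25.93 pos [ 525.5 -199.   168.8] yaw -48.8 F [-4.   4.7  0.4] M [0.91 1.14 0.06] grip 0.0255 63
t 26.1 pos [ 525.4 -199.   168.8] yaw -50.7 F [-4.3  4.   0.3] M [0.94 1.08 0.08] grip 0.0251 63
```

```bash

python3 -m jog '0 0 0 -2;0 0 0 0' >/dev/null; python3 s.py
python3 -m jog '0 0 0 -2;0 0 0 0' >/dev/null; python3 s.py
```

```text
t 26.27 pos [ 525.4 -199.   168.8] yaw -52.7 F [-3.8  3.3  1.6] M [0.96 1.1  0.22] grip 0.0252 63
t 26.43 pos [ 525.4 -199.   168.8] yaw -54.7 F [-4.   4.1  0.8] M [0.99 1.1  0.44] grip 0.0251 63
```

```bash

python3 -m jog '0 0 0 5;0 0 0 4;0 0 0.015 0;0 0 0.018 0;0.0238 -0.0104 0 5.2' >/dev/null
python3 -m jog '0.0238 -0.0104 0 5.2;0.0238 -0.0104 0 5.2;0.0238 -0.0104 0 5.2;0 0 -0.006 0;0 0 -0.008 0' >/dev/null
python3 -m jog '0 0 0 0;0 0 0 0' >/dev/null; python3 s.py
```

```text
t 27.43 pos [ 620.3 -241.   186. ] yaw -24.9 F [-0.7  0.2 -4.3] M [-0.06  0.04 -0.04] grip 0.025 63
```

```bash

python3 -m jog '0.0003 0 -0.002 0;0 0 -0.002 0;0 0 -0.0015 0;0 0 -0.0015 0;0 0 -0.001 0' >/dev/null; python3 s.py
python3 -m jog '0 0 -0.001 0;0 0 -0.001 0;0 0 -0.001 0' >/dev/null; python3 s.py
```

```text
t 27.85 pos [ 622.1 -241.4  179.8] yaw -24.9 F [-1.   0.6 -3.7] M [0.06 0.05 0.06] grip 0.0251 63
t 28.1 pos [ 621.9 -241.3  176.6] yaw -24.9 F [-1.4  0.7 -3.4] M [ 0.21  0.35 -0.03] grip 0.0254 63
```

```bash

python3 -m jog '-0.0005 0 -0.002 0;0 0 -0.002 0;0 0 -0.002 0;0 0 -0.0015 0;0 0 -0.0005 0' >/dev/null; python3 s.py
python3 -m jog '0 0 0 -6;0 0 0 -6;0 0 0 -6;0 0 0 -6' >/dev/null; python3 s.py
python3 -m jog '0 0 0 -3;0 0 0 0' >/dev/null; python3 s.py
```

```text
t 28.52 pos [ 621.8 -241.3  168.9] yaw -24.9 F [-1.7  2.3  0.1] M [0.44 0.39 0.03] grip 0.025 63
t 28.85 pos [ 620.7 -240.7  168.9] yaw -49.2 F [-3.7  2.9  0.5] M [0.81 0.99 0.19] grip 0.0256 63
t 29.02 pos [ 620.7 -240.6  168.9] yaw -52.0 F [-4.   2.8  0.6] M [0.8  1.   0.04] grip 0.0252 63
```

```bash

python3 -m jog '0 0 0 -2;0 0 0 0' >/dev/null; python3 s.py
python3 -m jog '0 0 0 -2;0 0 0 0' >/dev/null; python3 s.py
```

```text
t 29.18 pos [ 620.7 -240.6  168.9] yaw -54.0 F [-3.5  3.  -0. ] M [0.82 1.01 0.06] grip 0.0252 63
t 29.35 pos [ 620.6 -240.6  168.8] yaw -55.9 F [-4.1  3.5  0.2] M [0.81 1.03 0.1 ] grip 0.0251 63
```

```bash

python3 -m jog '0 0 0 -2;0 0 0 0' >/dev/null; python3 s.py
python3 -m jog '0 0 0 -2;0 0 0 0' >/dev/null; python3 s.py
```

```text
t 29.52 pos [ 620.6 -240.5  168.8] yaw -57.9 F [-3.8  3.3 -0.8] M [0.87 1.01 0.21] grip 0.0253 63
t 29.68 pos [ 620.6 -240.5  168.8] yaw -59.9 F [-3.3  4.   0.8] M [0.86 1.06 0.4 ] grip 0.0254 63
```

```bash

python3 -m jog '0 0 0 5;0 0 0 4;0 0 0.015 0;0 0 0.015 0;0 0 0.015 0' >/dev/null
python3 -m jog '-0.01 0.0353 0 6;-0.01 0.0353 0 6;-0.01 0.0353 0 6;-0.01 0.0353 0 6;-0.01 0.0353 0 6' >/dev/null
python3 -m jog '-0.01 0.0353 0 6;-0.01 0.0353 0 6;-0.01 0.0353 0 6;-0.01 0.0353 0 6;-0.01 0.0353 0 6' >/dev/null; python3 s.py
python3 -m jog '-0.01 0.0353 0 6;-0.0094 0.0353 0 6;0 0 -0.02 0;0 0 0 0;0 0 0 0' >/dev/null; python3 s.py
python3 - <<'E'
from h import *
s,im=snap("wrist","w8.png");snap("scene","sc8.png")
a=cv2.imread("pics/w8.png");b=cv2.imread("pics/sc8.png")
cv2.imwrite("pics/v8.png",np.vstack([cv2.resize(a,(480,300)),cv2.resize(b[160:285,330:530],(480,300))]))
E
```

```text
t 30.93 pos [521.6 112.8 214.2] yaw 9.4 F [ 1.5  0.5 -3.3] M [ 0.01 -0.01  0.01] grip 0.0253 63
t 31.35 pos [501.4 181.8 192.7] yaw 21.2 F [-0.5 -0.6 -4.3] M [-0.01 -0.05  0.02] grip 0.0254 63
```

View pics/v8.png

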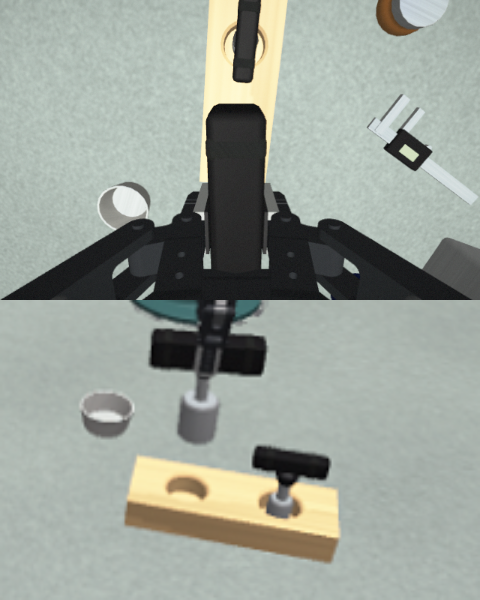

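```bash
python3 s.py; python3 - <<'E'
from h import *
snap("scene","sc9.png");c=cam("scene")
for q in pinpoint("rack_hole0","scene"): print(np.round(q["at"],1),round(q["conf"],2),atz(c,q["at"],.036).round(4))
for q in regions_of("rack_hole0","scene"): 
    e=q["extent"];print(e,q["conf"],atz(c,(e[1]+e[3]/2,e[0]+e[2]/2),.036).round(4))
q=regions_of("wrench","scene")[0];e=q["extent"];print(e)
s=state();p=s["position"]-[0,0,.0836];print("proj origin",proj(c,p),"hole",proj(c,[.5018,.183,.036]))
E
```

```text
t 31.45 pos [503.  181.3 194.2] yaw 21.0 F [ 0.2  0.  -3.2] M [-0.02 -0.05  0.02] grip 0.0258 63
[235.9 408.7] 0.97 [0.4942 0.1858 0.036 ]
[244.2 449.2] 0.58 [0.47   0.2875 0.036 ]
[385.7, 226.3, 82.0, 46.3] 0.91 [0.5202 0.2447 0.036 ]
[394.2, 173.4, 45.9, 48.4] 0.37 [0.3104 0.1405 0.036 ]
[391.1, 173.9, 49.8, 45.3]
proj origin [[409.64453395 214.37461312]] hole [[406.60485312 237.1096548 ]]
```

```bash

python3 -m jog '-0.001 0.002 -0.03 0;0 0 -0.03 0;0 0 -0.008 0;0 0 0 0;0 0 0 0' >/dev/null; python3 s.py
```

```text
t 32.07 pos [501.6 183.7 126. ] yaw 21.1 F [ 0.9  1.  -3.1] M [ 0.03 -0.09  0.02] grip 0.0253 63
```

```bash

python3 -m jog '-0.0005 0.0003 -0.004 0;0 0 -0.003 0;0 0 -0.0015 0' >/dev/null; python3 s.py
python3 -m jog '0 0 -0.0015 0;0 0 -0.0015 0;0 0 -0.0015 0' >/dev/null; python3 s.py
```

```text
t 32.32 pos [501.9 184.6 118.4] yaw 21.1 F [ 0.  -0.2 -4.8] M [-0.05  0.03  0.07] grip 0.0252 63
t 32.57 pos [501.1 184.5 113. ] yaw 21.1 F [ 0.4  0.  -4.1] M [-0.09 -0.   -0.04] grip 0.0251 63
```

In the hole (6 mm below the mouth, no force); down to the floor.

```bash

python3 -m jog '0 0 -0.005 0;0 0 -0.005 0;0 0 -0.004 0;0 0 -0.002 0' >/dev/null; python3 s.py
python3 -m jog '0 0 -0.0015 0;0 0 -0.0015 0;0 0 0 0' >/dev/null; python3 s.py
```

```text
t 32.9 pos [500.2 184.1  95.6] yaw 21.1 F [ 0.3 -0.6 -4.3] M [-0.04  0.02 -0.  ] grip 0.0251 63
t 33.15 pos [500.8 184.4  94.1] yaw 21.1 F [-0.8 -0.2 -1.6] M [-0.13  0.23 -0.02] grip 0.025 63
```

```bash

python3 -m jog '0 0 0 0;0 0 0 0;0 0 0 0;0 0 0 0;0 0 0 0' 0.085 >/dev/null; python3 s.py
python3 -m jog '0 0 0.02 0;0 0 0.04 0;0 0 0.04 0;0 0 0.04 0;0 0 0.03 0' >/dev/null
python3 -m jog '0 0 0 0;0 0 0 0' >/dev/null; python3 s.py
python3 - <<'E'
from w import *
s,c,o=look(["wrench","wrench_bar","rack"],"w9.png");snap("scene","sc9b.png")
print({k:[(atz(c,a,{"wrench":.01,"wrench_bar":.11,"rack":0}[k]).round(4),round(f,2)) for a,f in v[:1]] for k,v in o.items()})
a=cv2.imread("pics/w9.png");b=cv2.imread("pics/sc9b.png")
cv2.imwrite("pics/v9.png",np.vstack([cv2.resize(a,(480,300)),cv2.resize(b[160:285,330:530],(480,300))]))
E
```

```text
t 33.57 pos [501.3 184.5  94.2] yaw 21.1 F [-0.1 -0.5  0.2] M [-0.02  0.02 -0.01] grip 0.0833 0
t 34.15 pos [502.6 184.9 267. ] yaw 21.1 F [-0.4  0.2  0.1] M [-0.01  0.05 -0.01] grip 0.0851 0
{'wrench': [(array([0.499 , 0.1867, 0.01  ]), 0.72)], 'wrench_bar': [(array([0.5   , 0.1861, 0.11  ]), 0.61)], 'rack': [(array([0.4897, 0.2335, 0.    ]), 0.81)]}
```

View pics/v9.png

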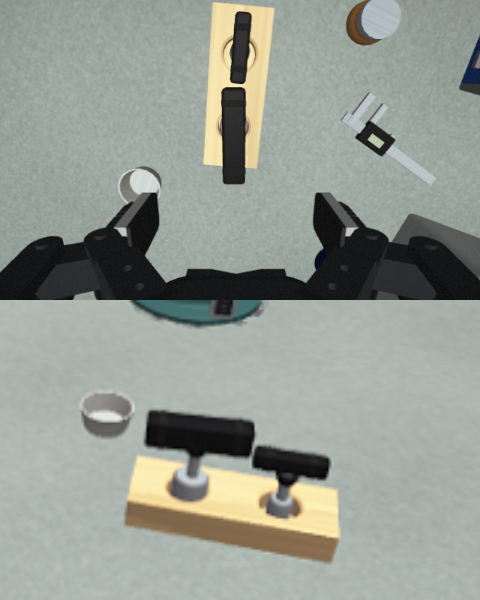

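The picture shows the wrench upright in its hole (scene crop ~(190,485)), the gripper is open and clear, and the small wrench hasn't moved. Handing in.

```bash
python3 -c "
from plant import *
print(close_job())"
```

```text
the job is handed in; nothing more can be done
None
```

I tightened all four bolts crosswise in two passes, each stopped solid at about 0.4 N m, stood the wrench back in its hole, let go and handed the job in at about 34 s; no verdict came back.

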